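Uncap the test boss and hold the hardness probe square on its ringed spot

TASK

Pull the black cap off the boss on the sloping face of the gearbox housing and set it down in the steel tray. Then take the pen-shaped hardness probe out of its holder and press its spring-loaded nose lightly on the ringed spot in the middle of the boss, square to the sloping face, so that the nose is pushed roughly halfway in (a few newtons). Finish while still holding it pressed there, and leave the other things on the bench where they are.

Things in the scene. Friction and masses are not known exactly. Their poses are not given: they have to be found in the camera images.
- housing: aluminium gearbox housing fixed to the bench, flange 160 (x) x 150 (y) x 12 mm, body about 125 x 115 mm, up to 105 mm high at its +x side. Origin: centre of its underside. Its top slopes 20 degrees, lower on its -x side (roughly the robot's side; yaw varies by 0.4 rad).
- boss: round steel test boss on the sloping face, part of the fixed housing, 36 mm diameter, 14 mm high. Origin: centre of its foot, on the sloping face (105 x 115 mm), 85 mm above the bench. Its z is the boss's axis, square to the face, pointing out and up, leaning 20 degrees from vertical towards the housing's -x.
- spot (a point): the marked spot: centre of the boss's flat top, inside a thin dark ring of 17 mm diameter; 14 mm out from the boss's origin along its z; same axes as the boss. Under the cap at first, tip contact with it is only possible with the cap off.
- cap: black plastic cap loosely over the boss (2.5 mm play, no snap; lift off along the boss axis by 15 mm or more). Skirt 47 mm diameter, z = 0 to 17 mm; round grip stem 26 mm diameter, z = 17 to 51 mm: grip it along its axis, TCP at z = 40 mm. Origin: centre of the open lower rim; z along the stem, outwards (the boss's z at first). About 50 g.
- tray: open steel tray fixed on the bench, 130 x 130 mm, walls 4 mm thick and 25 mm high, floor 4 mm thick, empty. Origin: centre of its underside. On the left or right of the housing.
- holder: plain grey plastic block fixed on the bench, 75 x 75 x 85 mm high, with an upright through hole of 24 mm in which the probe stands. Origin: centre of its underside. On the other side of the housing from the tray.
- probe: pen-shaped hardness probe standing nose down in the holder, loose, 180 g. Origin: centre of the barrel's lower end, 35 mm above the bench at first; z towards the top end. Steel barrel 18 mm dia, z = 0 to 50 mm; black collar 34 mm dia, 50 to 58 mm, resting on the holder; black round grip 24 mm dia, 58 to 135 mm: take it from above, TCP at z = 95 mm, lift 80 mm or more.
- nose_tip (a point): the end of the probe's round-ended spring nose, 8 mm diameter; 22 mm below the probe's origin when the nose is out, nearer by joint nose when pressed; same axes as the probe
- nose (a joint): how far the nose is pushed in, m: 0 fully out, 0.014 fully in against a hard stop. The spring pushes back with 1 N at the start plus 0.5 N per mm (4.5 N at 7 mm, 8 N fully in).
- spray_can: bystander, to be left alone: closed aerosol can with a white band, 60 mm diameter, about 170 mm tall, standing
- jar: bystander, to be left alone: white screw-lid jar, 64 mm diameter, 75 mm tall, standing
- bearing: bystander, to be left alone: steel bearing-like ring, 62 mm outside, 30 mm bore, 16 mm high, lying flat
- wrench: bystander, to be left alone: steel open-ended wrench lying flat; origin near the middle of its length
- sleeve: bystander, to be left alone: dark steel tube, 38 mm outside, 45 mm tall, standing
- carton: bystander, to be left alone: cardboard carton 70 x 90 x 50 mm high
- hammer: bystander, to be left alone: hammer with a wooden handle, lying flat
There are look-alikes about, which are no part of the job. Leave any orange, pink or red look-alike of the tray alone.

How it is judged:
On the way, in this order (a step that is already met when the one before it is completed fails the run):
1. the cap lies in the tray, let go and at rest (x of cap in the frame of tray between -0.058 and 0.058 m and y of cap in the frame of tray between -0.058 and 0.058 m and z of cap in the frame of tray below 0.045 m and contact force between the fingers and cap below 0.1 N and contact force between cap and tray above 0.05 N and linear speed of cap below 0.02 m/s), for 0.2 s.
2. the probe is in the gripper, clear of its holder (contact force between the fingers and probe above 1 N and z of nose_tip in the frame of holder above 0.09 m and contact force between probe and holder below 0.05 N), for 0.1 s.
At the end, for the whole second after the job is handed in: For the last second: cap at rest in the tray, let go; probe in the gripper at rest, clear of its holder, nose tip within 7 mm of the spot, axis within 8 degrees (0.14 rad) of square to the boss, contact force on the boss 2 to 7.5 N (nose pushed in 2 to 13 mm) (all of step 1 and contact force between the fingers and probe above 1 N and distance between nose_tip and spot below 0.007 m and angle between the z axis of probe and the z axis of boss, either way round below 0.14 rad and contact force between probe and boss between 2 and 7.5 N and value of joint nose between 0.002 and 0.0132 m and contact force between probe and holder below 0.05 N and linear speed of probe below 0.02 m/s); the arm keeps its last pose, push and grip.
It fails at once if the probe is pressed or knocked on the boss with more than 20 N (contact force between probe and boss above 20 N).
It fails at once if a bystander is moved by more than 30 mm (distance of any of spray_can, jar, bearing, wrench, sleeve, carton, hammer from where it was at the start of the episode above 0.03 m).
It also fails if it takes over 58 s, if anything falls off the work surface, if the arm or the gripper's body presses on something with over 40 N, if the wrist force passes 120 N, or if a joint passes its speed limit or range.

ROBOT

A 6-joint arm with a two-finger parallel gripper is mounted at the origin on the work surface. World frame = base frame: x ahead of the robot, y to its left, z up, the work surface at z = 0. Lengths are in m, angles in rad, forces in N, time in s.
With the tool pointing down it reaches from about 0.25 to 0.775 m from the base axis. Payload 4 kg.
Tool frame: the origin (TCP) lies between the finger pads, 19 mm behind the fingertips; this is the grasp point; z points along the fingers, y is the line along which they close (so a half turn about z gives the same grasp; the last joint's range is limited). The gripper opens to 94 mm and grips with 3 to 60 N. Pads are 16 mm wide; open, the fingers measure 119 mm over their backs; the gripper's body (75 mm by 177 mm) begins 78 mm behind the grasp point.
Start: joints at [-1.447, 0.087, 1.371, -0, 1.684, -0.103], TCP at [0.124, -0.536, 0.224] pointing down, gripper open.
Joint ranges: [-3.1, 3.1], [-0.76, 2.03], [0.27, 2.55], [-1.08, 4.22], [0.17, 2.65], [-2.57, 2.57]. Speed limits (rad/s): [2.79, 2.79, 3.14, 3.14, 3.14, 3.14].

INTERFACE

Orientations are given as [roll, pitch, yaw] about the fixed x, y, z axes, in that order (R = Rz(yaw) Ry(pitch) Rx(roll)).
In Python, from bench import robot, imaging gives the robot as it stands.
- The arm moves only by the shell command python3 -m pendant 'ROWS'. ROWS is JSON, a list of rows, each a list of 7 numbers: the shift along the world's x, y, z in cm, then the turn, a rotation vector about the world's x, y, z in degrees, then the opening, from 0 (shut) to 1 (fully open). In form: [[dx, dy, dz, ax, ay, az, jaw], ...]. A call has 1 to 8 rows; each row shifts and turns the commanded pose from where the row before left it; what a row does not reach is not made up. A row lasts 1/10 s, in which the tool goes at most 50 mm and 8.59 degrees, less where a joint would pass 70% of its speed; a pose out of reach is approached as far as the arm can. A call is refused whole if a number of a shift passes 5 or a number of a turn 8.59, either way. A call with a gripper value outside its range is refused whole. The fingers move at their own pace and stop on an object; the grip force is fixed at half the most. Time passes only in rows, so rows that do not move let the fingers close. It gives the time, the measured TCP pose, the force, the opening and the grip force at its end, in the units of the state.
- robot.get_obs(): the state, without advancing time (a new reading comes with each control period).
- imaging.snapshot(name): name is "scene" or "top" or "wrist"; returns the picture (420x560x3 uint8, red, green, blue); there is no depth.
- imaging.camera_params(name): a dict with "camera_matrix" (3x3 intrinsics, pixels), "k1" (the pictures are not rectified: a ray, as slopes to the right and down, at radius r is drawn at 1 + k1 r^2 times it, then the intrinsics apply), "R" (3x3) and "t" (3): a world point X has camera coordinates R X + t. Camera axes: x right, y down, z forward; pixel columns grow to the right and rows downward; lengths in m; the calibration is good to about 2 mm. A picture is of the moment at which its call begins: read the wrist's pose just before it. camera_params takes no time and is no camera call; for the wrist camera it gives the pose at the moment of the call.
- robot.close_job(): hands the job in; it is judged then, once.
The state is a dict: "time": time; "joint_positions": joint angles; "qvel": joint speeds; "joint_torque": joint torques, N m; "tool_pos": TCP position; "ee_rot": TCP orientation; "wrist_force": force on the tool from outside, world axes, zero at the start; "wrist_torque": the same for the moment, N m; "width": finger opening in m; "finger_force": force on a finger pad.
Only numpy, scipy, OpenCV 4.12 (cv2) and the standard library are available. Lean on these libraries where they do the work, as an engineer would, in place of code of your own. Each camera call takes 0.05 s, during which the arm holds its last target. There are 200 camera calls.

## Working session

There is one attempt and no reset: what is moved stays moved. The work goes in short steps, Python scripts to look and compute and a shell command to move; the robot and the scene stay as the last step left them, time stands still between calls to the robot, and variables do not carry over. Pictures are saved under pics/ and viewed, at most 10 in all, crops included, and the job is handed in when it is done.

```bash
mkdir -p pics; ls
python3 - <<'E'
from bench import robot, imaging
import cv2,json
for n in("scene","top"):
    im=imaging.snapshot(n); cv2.imwrite(f"pics/{n}0.png",im[:,:,::-1])
    p=imaging.camera_params(n); print(n,{k:(v.round(4).tolist() if hasattr(v,'round') and hasattr(v,'tolist') else v) for k,v in p.items()})
o=robot.get_obs(); print(o)
E
```

```text
pics
scene {'camera_matrix': [[546.5656, 0.0, 284.1952], [0.0, 546.5656, 203.5105], [0.0, 0.0, 1.0]], 'k1': -0.19782158057523183, 'R': [[0.8592, 0.5116, -0.0118], [0.2696, -0.4722, -0.8393], [-0.4349, 0.7179, -0.5436]], 't': [-0.517, 0.0044, 1.5797]}
top {'camera_matrix': [[454.125, 0.0, 280.5584], [0.0, 454.125, 204.0983], [0.0, 0.0, 1.0]], 'k1': 0.0008603545074735175, 'R': [[0.0097, -1.0, 0.0023], [-0.9928, -0.0099, -0.1194], [0.1194, -0.0011, -0.9928]], 't': [0.1494, 0.52, 1.5566]}
{'time': 0.1, 'joint_positions': array([-1.44711765e+00,  8.79084763e-02,  1.37209980e+00, -2.90364919e-05,
        1.68357409e+00, -1.03106511e-01]), 'qvel': array([ 0.0011155 , -0.00271204, -0.00270902, -0.00115866, -0.00072589,
        0.00231428]), 'joint_torque': array([ 2.64526447e-03, -3.41252303e+01, -3.03301263e+01,  7.19564455e-02,
        3.04519082e-02, -9.68078984e-05]), 'tool_pos': array([ 0.12359232, -0.53547264,  0.22320789]), 'ee_rot': array([-3.13961054e+00, -1.76083897e-04,  2.26781778e-01]), 'wrist_force': array([ 0.17815851,  0.50395518, -0.34820787]), 'wrist_torque': array([-0.03560649,  0.01476853, -0.03129327]), 'finger_force': 0.0, 'width': 0.09420343663401255}
```

View pics/scene0.png

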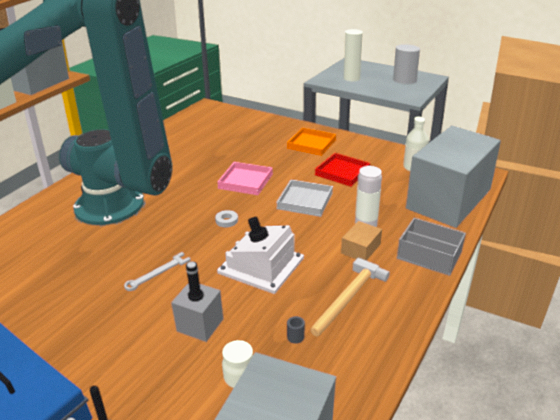

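View pics/top0.png

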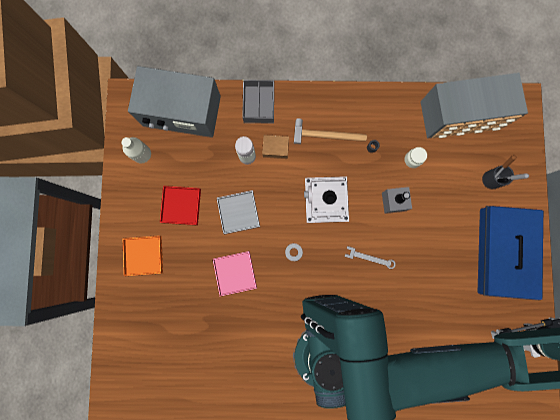

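The scene view shows the capped boss at (257,229), the probe in its holder at (193,280) and the grey steel tray at (305,197). In the top view they are at (330,198), (404,198) and (238,212).

Tray look-alikes in the top view:
- red (180,205)
- orange (142,256)
- pink (235,273)
- dark divided box (258,101)

Probe look-alikes: pens in a cup (500,175). Cap look-alike: the dark sleeve (373,146).

I choose the plain steel tray (238,212), the probe in the grey block (404,198) and the cap on the housing (330,198).

Run:
```python
import cv2,numpy as np
s=cv2.imread("pics/scene0.png"); t=cv2.imread("pics/top0.png")
a=cv2.resize(s[170:350,120:360],(800,600),interpolation=cv2.INTER_CUBIC)  # x3.333
b=cv2.resize(t[165:240,205:425],(800,273),interpolation=cv2.INTER_CUBIC) # x3.636
cv2.imwrite("pics/sc1.png",a); cv2.imwrite("pics/tc1.png",b)
```

```text
(no output)
```

View pics/sc1.png

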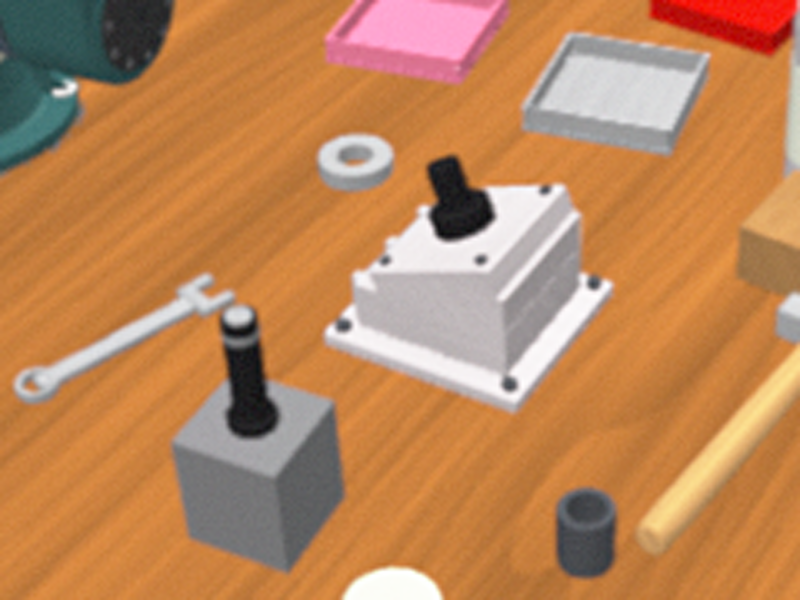

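View pics/tc1.png

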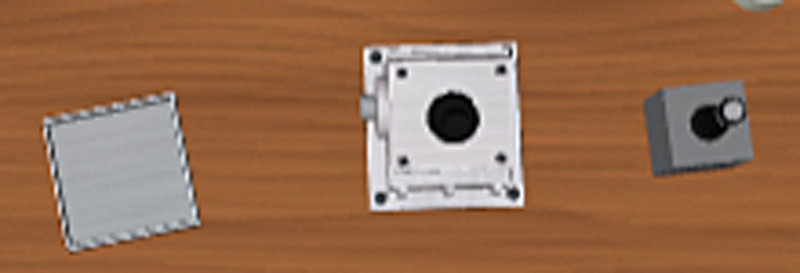

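The crops confirm the choices: a black capped boss on the white housing, a silver-topped black probe in the plain grey block, and an empty steel tray. Next I triangulate from both views.

```bash
cat > h.py <<'E'
import numpy as np, cv2
from bench import robot, imaging
from scipy.spatial.transform import Rotation as Ro
def ray(p,uv):
    K=p["camera_matrix"]; k=p["k1"]
    d=cv2.undistortPoints(np.array([[uv]],float),np.array(K),np.array([k,0,0,0,0.])).ravel()
    R=np.array(p["R"]); return -R.T@np.array(p["t"]), R.T@np.array([*d,1])
def tri(obs):
    A=np.zeros((3,3));b=np.zeros(3);L=[]
    for p,uv in obs:
        c,d=ray(p,uv);d=d/np.linalg.norm(d);M=np.eye(3)-np.outer(d,d);A+=M;b+=M@c;L.append((c,M))
    x=np.linalg.solve(A,b); return x,max(np.linalg.norm(M@(x-c)) for c,M in L)
def onz(p,uv,z):
    c,d=ray(p,uv); return c+d*(z-c[2])/d[2]
def proj(p,X):
    x=np.array(p["R"])@np.array(X)+np.array(p["t"]);s=x[:2]/x[2];s=s*(1+p["k1"]*(s@s));return np.array(p["camera_matrix"])[:2,:2]@s+np.array(p["camera_matrix"])[:2,2]
E
cat > m.py <<'E'
from h import *
S=imaging.camera_params("scene");T=imaging.camera_params("top")
s=lambda x,y:((x+.5)*.3-.5+120,(y+.5)*.3-.5+170)
t=lambda x,y:((x+.5)*.275-.5+205,(y+.5)*.2747-.5+165)
P=dict(flTR=(515,398,517,42),flBR=(327,330,523,209),flTL=(611,285,364,46),
fbTR=(480,260,500,70),fbBR=(385,260,501,158),fbTL=(545,189,402,73),
trTR=(672,136,174,94),trTL=(709,55,43,120),trBR=(525,102,199,222),trBL=(572,36,70,250),
prtop=(239,312,734,110),hoTR=(273,473,743,82),hoTL=(333,403,665,90),hoBR=(175,443,752,160),hoBL=(230,375,672,168))
for n,(a,b,c,d) in P.items():
    x,e=tri([(S,s(a,b)),(T,t(c,d))]); print(n,x.round(4),round(e,4))
E
python3 m.py
```

```text
flTR [ 0.6226 -0.0799  0.0174] 0.0002
flBR [ 0.4616 -0.0835  0.0129] 0.0028
flTL [0.6168 0.0685 0.0123] 0.0013
fbTR [ 0.5802 -0.0518  0.1018] 0.0003
fbBR [ 0.5019 -0.0558  0.0743] 0.0001
fbTL [0.5766 0.0392 0.1036] 0.0002
trTR [0.568  0.2545 0.0216] 0.001
trTL [0.5402 0.38   0.0257] 0.0003
trBR [0.4429 0.2277 0.0302] 0.0005
trBL [0.4159 0.3516 0.0232] 0.0012
prtop [ 0.5354 -0.246   0.1744] 0.0007
hoTR [ 0.5746 -0.2787  0.0886] 0.0013
hoTL [ 0.5667 -0.2067  0.0858] 0.0011
hoBR [ 0.5024 -0.2863  0.0843] 0.0017
hoBL [ 0.4922 -0.2145  0.082 ] 0.0014
```

```bash
python3 -m pendant '[[2,3,3,0,0,-5.35,1],[2,3,3,0,0,-5.35,1],[2.6,3.8,0,0,0,0,1],[2.6,3.8,0,0,0,0,1],[2.6,3.8,0,0,0,0,1],[2.6,3.8,0,0,0,0,1],[2.6,3.8,0,0,0,0,1],[2.6,3.8,0,0,0,0,1]]'
python3 -m pendant '[[2.6,3.8,0,0.27,-6.67,0,1],[2.6,3.8,0,0.27,-6.67,0,1],[2.6,3.8,0,0.27,-6.67,0,1],[3.1,4.1,-1,0,0,0,1],[3.1,4.1,-1,0,0,0,1],[3.1,4.1,-1,0,0,0,1],[0,0,0,0,0,0,1],[0,0,0,0,0,0,1]]'
cat > look.py <<'E'
from h import *
import sys,json
p=imaging.camera_params("wrist");o=robot.get_obs();im=imaging.snapshot("wrist");cv2.imwrite(f"pics/{sys.argv[1]}.png",im[:,:,::-1])
json.dump({k:np.array(v).tolist() for k,v in p.items()},open(f"pics/{sys.argv[1]}.json","w"))
print(o["time"],o["tool_pos"].round(4),o["ee_rot"].round(3),o["wrist_force"].round(2),o["width"])
b=Ro.from_euler("xyz",[0,-20,2.3],degrees=True).as_matrix();B=np.array([.539,-.008,.085])
for z in(0,17,51):print(z,proj(p,B+b[:,2]*z/1000).round(1))
E
python3 look.py w1
```

```text
time: 0.9
tool_pos: [0.3201, -0.2461, 0.2839]
ee_rot: [-3.141, 0.0, 0.04]
wrist_force: [0.8, 0.1, 0.5]
width: 0.0945
finger_force: 0.0
time: 1.7
tool_pos: [0.4861, -0.015, 0.2544]
ee_rot: [-3.141, -0.347, 0.044]
wrist_force: [0.0, 0.0, 0.2]
width: 0.0942
finger_force: 0.0
1.7 [ 0.4861 -0.015   0.2544] [-3.141 -0.347  0.044] [0.02 0.02 0.21] 0.09415660049379278
0 [276.  200.9]
17 [275.8 204.9]
51 [275.3 214.5]
```

View pics/w1.png

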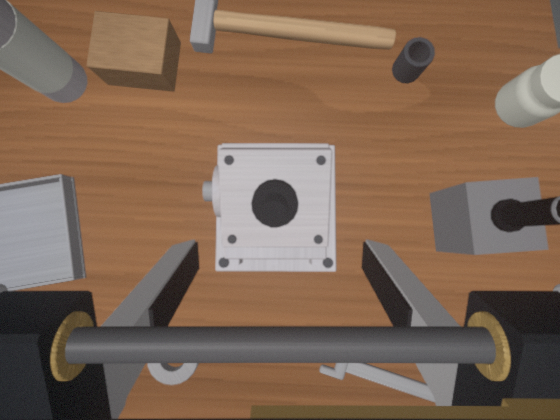

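The wrist view shows the cap skirt centred at (275,204), against a prediction of (275.8,204.9). The housing edges run square to the picture, so position and yaw are confirmed.

```bash
python3 -m pendant '[[0.5,0.5,-3.8,0,0,0,1],[0.86,0.04,-2.35,0,0,0,1],[0.86,0.04,-2.35,0,0,0,1],[0.86,0.04,-2.35,0,0,0,1],[0.84,0.03,-2.35,0,0,0,1],[0,0,0,0,0,0,1],[0,0,0,0,0,0,0.05],[0,0,0,0,0,0,0.05]]'
python3 -m pendant '[[0,0,0,0,0,0,0.05],[0,0,0,0,0,0,0.05],[0,0,0,0,0,0,0.05],[0,0,0,0,0,0,0.05]]'
```

```text
time: 2.55
tool_pos: [0.5264, -0.0112, 0.1259]
ee_rot: [3.141, -0.353, 0.038]
wrist_force: [-1.0, -1.7, -0.1]
width: 0.0817
finger_force: 0.0
time: 2.95
tool_pos: [0.5258, -0.0099, 0.1241]
ee_rot: [3.142, -0.35, 0.04]
wrist_force: [-0.5, 0.5, -0.6]
width: 0.0497
finger_force: 0.0
```

```bash
python3 -m pendant '[[0,0,0,0,0,0,0.05],[0,0,0,0,0,0,0.05],[0,0,0,0,0,0,0.05],[0,0,0,0,0,0,0.05],[0,0,0,0,0,0,0.05],[0,0,0,0,0,0,0.05]]'
```

```text
time: 3.55
tool_pos: [0.5256, -0.0095, 0.1236]
ee_rot: [-3.141, -0.349, 0.04]
wrist_force: [0.0, 2.9, 1.4]
width: 0.0256
finger_force: 30.0
```

```bash
python3 -m pendant '[[-0.4,-0.02,1.1,0,0,0,0.05],[-0.68,-0.03,1.88,0,0,0,0.05],[-0.68,-0.03,1.88,0,0,0,0.05],[-0.34,-0.02,2.0,0,0,0,0.05],[0,3.5,0,-0.27,6.67,0,0.05],[0,4.5,0,-0.27,6.67,0,0.05],[0,4.5,0,-0.27,6.67,0,0.05],[0,4.5,0,0,0,0,0.05]]'
python3 -m pendant '[[-0.3,4.5,0,0,0,0,0.05],[-0.3,4.5,0,0,0,0,0.05],[-0.3,4,0,0,0,0,0.05],[-0.3,1.5,-2,0,0,0,0.05],[0,0,0,0,0,0,0.05],[0,0,0,0,0,0,0.05]]'; python3 look.py w2
```

```text
time: 4.35
tool_pos: [0.5067, 0.1598, 0.192]
ee_rot: [3.139, 0.002, 0.038]
wrist_force: [1.1, 0.2, -0.2]
width: 0.0255
finger_force: 30.0
time: 4.95
tool_pos: [0.4926, 0.3031, 0.1722]
ee_rot: [3.139, 0.001, 0.04]
wrist_force: [-0.0, 0.3, -0.5]
width: 0.0257
finger_force: 30.0
4.95 [0.4926 0.3031 0.1722] [3.139e+00 1.000e-03 4.000e-02] [-0.01  0.33 -0.49] 0.025650930378260578
0 [705.3 174.1]
17 [731.3 186.1]
51 [794.4 215. ]
```

View pics/w2.png

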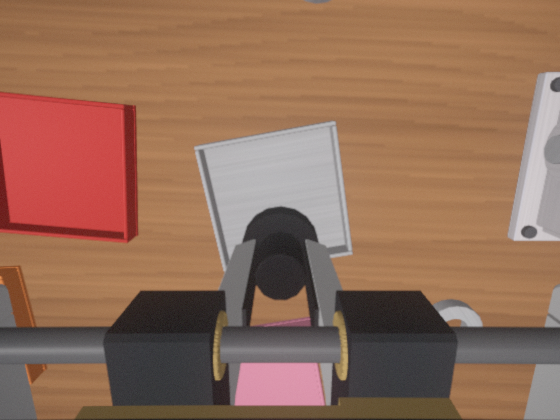

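The cap is held upright at (281,255) over the plain steel tray, whose upper corners are at (198,150) and (334,125). I lower it and let go.

```bash
python3 -m pendant '[[0,0,-3,0,0,0,0.05],[0,0,-3,0,0,0,0.05],[0,0,-3,0,0,0,0.05],[0,0,-2,0,0,0,0.05],[0,0,-1.3,0,0,0,0.05],[0,0,0,0,0,0,0.05],[0,0,0,0,0,0,0.05]]'
```

```text
time: 5.7
tool_pos: [0.4938, 0.3037, 0.0507]
ee_rot: [-3.141, -0.002, 0.039]
wrist_force: [-0.2, -0.4, -0.4]
width: 0.0255
finger_force: 30.0
```

```bash
python3 -m pendant '[[0,0,-0.3,0,0,0,0.05],[0,0,0,0,0,0,0.05],[0,0,0,0,0,0,0.05],[0,0,0,0,0,0,0.6],[0,0,0,0,0,0,0.6],[0,0,0,0,0,0,0.6],[0,0,0,0,0,0,0.6],[0,0,0,0,0,0,0.6]]'; python3 -m pendant '[[0,0,0,0,0,0,0.6],[0,0,0,0,0,0,0.6]]'
```

```text
time: 6.5
tool_pos: [0.4927, 0.3041, 0.0463]
ee_rot: [3.142, 0.0, 0.04]
wrist_force: [-0.2, 1.0, -0.0]
width: 0.0559
finger_force: 0.0
time: 6.7
tool_pos: [0.4927, 0.304, 0.0463]
ee_rot: [3.141, -0.0, 0.04]
wrist_force: [-0.3, 0.7, 0.3]
width: 0.0563
finger_force: 0.0
```

```bash
python3 -m pendant '[[0,0,3,0,0,0,0.6],[0,0,4.5,0,0,0,0.8],[0,0,4.8,0,0,0,1],[0,0,4.8,0,0,0,1],[0,-3,3,0,0,0,1],[0.4,-4.5,1,0,0,0,1],[0.4,-4.7,0,0,0,0,1],[0.4,-4.7,0,0,0,0,1]]'; python3 -m pendant '[[0.4,-4.8,0,0,0,0,1],[0.4,-4.8,0,0,0,0,1],[0.4,-4.8,0,0,0,0,1],[0.4,-4.8,0,0,0,0,1],[0.4,-4.8,0,0,0,0,1],[0.4,-4.8,0,0,0,0,1],[0.4,-4.8,0,0,0,0,1],[0.2,-4.5,0,0,0,0,1]]'; python3 -m pendant '[[0,0,0,0,0,0,1],[0,0,0,0,0,0,1]]';  python3 look.py w3
python3 - <<'E'
from h import *
p=imaging.camera_params("wrist")
for X in((.5354,-.246,.1744),(.5345,-.2463,.085)):print(proj(p,X).round(1))
im=imaging.snapshot("scene"); cv2.imwrite("pics/scene2.png",im[:,:,::-1])
a=cv2.imread("pics/w3.png");b=cv2.resize(cv2.imread("pics/scene2.png")[150:300,200:380],(504,420),interpolation=cv2.INTER_CUBIC)
cv2.imwrite("pics/m3.png",cv2.resize(cv2.hconcat([a,b]),(800,316)))
E
```

```text
time: 7.5
tool_pos: [0.5048, 0.1337, 0.2583]
ee_rot: [-3.142, -0.002, 0.041]
wrist_force: [0.5, 0.7, 0.1]
width: 0.0938
finger_force: 0.0
time: 8.3
tool_pos: [0.5345, -0.2482, 0.2572]
ee_rot: [3.141, -0.0, 0.039]
wrist_force: [0.5, 0.5, 0.6]
width: 0.0939
finger_force: 0.0
time: 8.5
tool_pos: [0.5344, -0.2467, 0.2567]
ee_rot: [-3.14, 0.001, 0.038]
wrist_force: [0.1, -0.1, 0.2]
width: 0.0941
finger_force: 0.0
8.5 [ 0.5344 -0.2467  0.2567] [-3.14e+00  1.00e-03  3.80e-02] [ 0.07 -0.06  0.19] 0.0940842737108193
0 [ 43. 181.]
17 [ 32.7 190. ]
51 [  9.1 210.5]
[281.4 219.2]
[281.4 194.6]
```

View pics/m3.png

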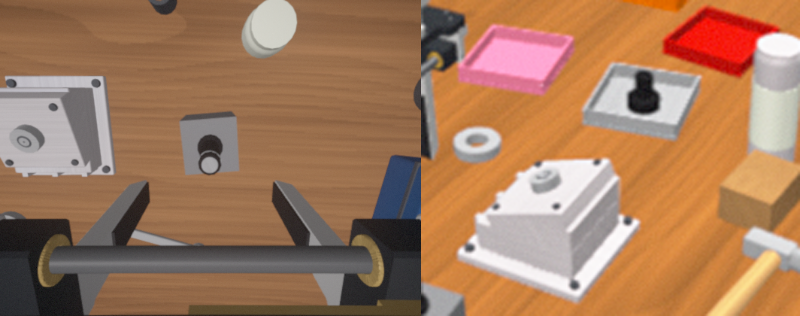

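The cap stands upright in the tray. The boss is bare at wrist pixel (32,186), as predicted, and the probe top at (278,217) is central between the fingers.

```bash
python3 -m pendant '[[0.05,0.1,-3.5,0,0,0,1],[0,0,-3.5,0,0,0,1],[0,0,-3,0,0,0,1],[0,0,-2.6,0,0,0,1],[0,0,0,0,0,0,1],[0,0,0,0,0,0,0.05],[0,0,0,0,0,0,0.05],[0,0,0,0,0,0,0.05]]'; python3 -m pendant '[[0,0,0,0,0,0,0.05],[0,0,0,0,0,0,0.05],[0,0,0,0,0,0,0.05],[0,0,0,0,0,0,0.05],[0,0,0,0,0,0,0.05],[0,0,0,0,0,0,0.05],[0,0,0,0,0,0,0.05],[0,0,0,0,0,0,0.05]]'
```

```text
time: 9.4
tool_pos: [0.5364, -0.2453, 0.1339]
ee_rot: [3.139, -0.004, 0.041]
wrist_force: [0.0, -0.3, 0.4]
width: 0.0732
finger_force: 0.0
time: 10.2
tool_pos: [0.5351, -0.2451, 0.1311]
ee_rot: [3.141, 0.0, 0.04]
wrist_force: [-0.0, -0.7, 0.2]
width: 0.0236
finger_force: 30.0
```

```bash
python3 -m pendant '[[0,0,2,0,0,0,0.05],[0,0,4,0,0,0,0.05],[0,0,4,0,0,0,0.05],[0,0,4,0,0,0,0.05],[0,0,0,0,0,0,0.05],[0,0,0,0,0,0,0.05],[0,0,0,0,0,0,0.05]]'; python3 -m pendant '[[-0.6,3,0,0,0,0,0.05],[-1.1,4,0,0.27,-6.67,0,0.05],[-1.1,4,0,0.27,-6.67,0,0.05],[-1.1,4,0,0.27,-6.67,0,0.05],[-1.1,4.4,0,0,0,0,0.05],[-1.1,4,0,0,0,0,0.05],[0,0,0,0,0,0,0.05],[0,0,0,0,0,0,0.05]]'
python3 look.py w4
python3 - <<'E'
from h import *
a=cv2.imread("pics/w4.png")[100:310,180:390]
im=imaging.snapshot("scene"); cv2.imwrite("pics/scene3.png",im[:,:,::-1])
b=im[150:290,200:340,::-1]
cv2.imwrite("pics/m4.png",cv2.hconcat([cv2.resize(a,(400,400),interpolation=cv2.INTER_CUBIC),cv2.resize(b,(400,400),interpolation=cv2.INTER_CUBIC)]))
E
```

```text
time: 10.9
tool_pos: [0.5343, -0.2445, 0.2682]
ee_rot: [-3.139, 0.004, 0.04]
wrist_force: [-0.9, -0.1, -3.5]
width: 0.0239
finger_force: 30.0
time: 11.7
tool_pos: [0.4731, -0.0102, 0.2688]
ee_rot: [-3.141, -0.346, 0.042]
wrist_force: [0.4, 0.5, -2.4]
width: 0.0241
finger_force: 30.0
11.7 [ 0.4731 -0.0102  0.2688] [-3.141 -0.346  0.042] [ 0.41  0.53 -2.39] 0.024083480822338726
0 [281.1 190.4]
17 [281.1 193.8]
51 [281.2 201.8]
```

View pics/m4.png

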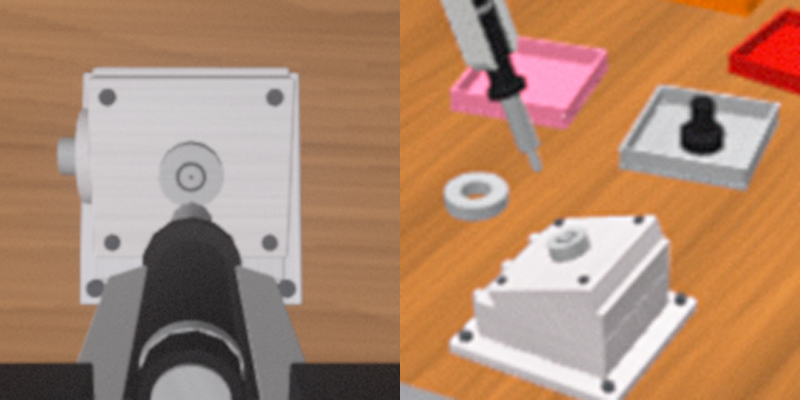

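The wrist crop shows the ringed spot at about (280.0,192.7). In the scene view the spot is at about (259.2,233.7) and the nose tip at (248.7,208.5). I check these against the model.

Run:
```python
from h import *
import json
S=imaging.camera_params("scene");W={k:(np.array(v) if not np.isscalar(v) else v) for k,v in json.load(open("pics/w4.json")).items()}
print("spot tri",tri([(S,(259.2,233.7)),(W,(280,192.7))]))
b=Ro.from_euler("xyz",[0,-20,2.3],degrees=True).as_matrix()[:,2];spot=np.array([.539,-.008,.085])+.014*b
print("spot model",spot,proj(S,spot))
o=robot.get_obs();R=Ro.from_euler("xyz",o["ee_rot"]).as_matrix();tz=R[:,2]
tip=o["tool_pos"]+tz*.118;print(o["tool_pos"],tz,-b,"tip",tip,proj(S,tip),proj(W,tip))
for d in(.038,.096):print(proj(S,o["tool_pos"]+tz*d),proj(W,o["tool_pos"]+tz*d))
```

```text
spot tri (array([ 0.53618125, -0.00604134,  0.09559399]), np.float64(0.001468110313231683))
spot model [ 0.53421558 -0.00819216  0.0981557 ] [257.35227316 233.15302546]
[ 0.47390564 -0.01172462  0.26941233] [ 0.33912178  0.01343677 -0.94064652] [ 0.34174461  0.01372588 -0.93969262] tip [ 0.51392201 -0.01013908  0.15841604] [248.52898158 209.91380897] [282.62483871 207.56476048]
[236.75016789 179.10502222] [283.43170072 240.01539208]
[245.33780633 201.58119876] [282.80023846 214.62117731]
```

Position and axis agree within about 2 mm. I approach to just short of contact, then advance in small steps watching the force.

```bash
python3 -m pendant '[[0.5,0.07,-1.45,0,0,0,0.05],[0.5,0.07,-1.45,0,0,0,0.05],[0.5,0.06,-1.4,0,0,0,0.05],[0.4,0.05,-1.4,0,0,0,0.05],[0,0,0,0,0,0,0.05],[0,0,0,0,0,0,0.05],[0,0,0,0,0,0,0.05]]'; python3 look.py w5;  python3 - <<'E'
from h import *
a=cv2.imread("pics/w5.png")[120:270,205:355]
im=imaging.snapshot("scene"); cv2.imwrite("pics/scene4.png",im[:,:,::-1])
b=im[190:260,225:295,::-1]
cv2.imwrite("pics/m5.png",cv2.hconcat([cv2.resize(a,(400,400),interpolation=cv2.INTER_CUBIC),cv2.resize(b,(400,400),interpolation=cv2.INTER_CUBIC)]))
E
```

```text
time: 12.5
tool_pos: [0.4937, -0.0093, 0.215]
ee_rot: [3.141, -0.35, 0.039]
wrist_force: [-0.1, -0.3, -2.3]
width: 0.0238
finger_force: 30.0
12.5 [ 0.4937 -0.0093  0.215 ] [ 3.141 -0.35   0.039] [-0.11 -0.32 -2.27] 0.023845130332181556
0 [281.  205.2]
17 [281.1 210. ]
51 [281.2 221.5]
```

View pics/m5.png

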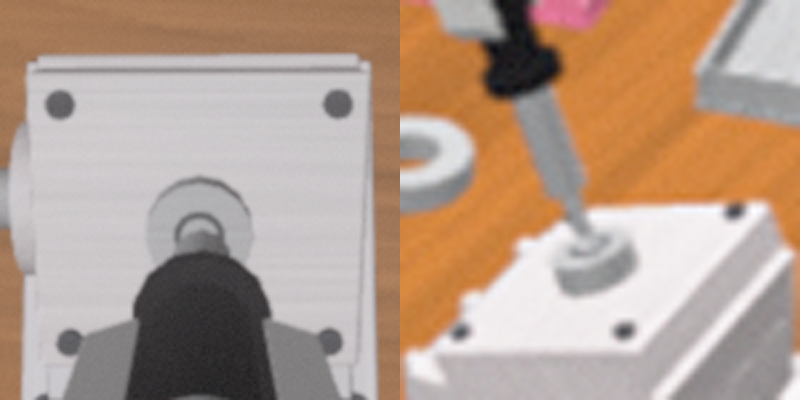

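The wrist crop shows the nose centred left to right on the ring (column 200 against 199). The scene crop shows the tip at (587,237), just short of the ring centre at (594,243), so I add about 1 mm in +x.

```bash
python3 -m pendant '[[0.2,0.02,-0.28,0,0,0,0.05],[0.1,0,-0.28,0,0,0,0.05],[0.07,0,-0.19,0,0,0,0.05],[0,0,0,0,0,0,0.05],[0,0,0,0,0,0,0.05]]'; python3 -m pendant '[[0.1,0,-0.28,0,0,0,0.05],[0,0,0,0,0,0,0.05],[0,0,0,0,0,0,0.05]]'
```

```text
time: 13.1
tool_pos: [0.4971, -0.0083, 0.2073]
ee_rot: [3.141, -0.351, 0.04]
wrist_force: [0.5, -1.0, 0.3]
width: 0.0239
finger_force: 30.0
time: 13.4
tool_pos: [0.4981, -0.0083, 0.2044]
ee_rot: [3.142, -0.351, 0.04]
wrist_force: [-0.9, -0.2, 1.7]
width: 0.0234
finger_force: 30.0
```

```bash
python3 -m pendant '[[0.08,0,-0.2,0,0,0,0.05],[0,0,0,0,0,0,0.05],[0,0,0,0,0,0,0.05],[0,0,0,0,0,0,0.05],[0,0,0,0,0,0,0.05]]'; python3 look.py w6;  python3 - <<'E'
from h import *
F=[]
for i in range(6):
    im=imaging.snapshot("scene");o=robot.get_obs();F.append(np.r_[o["wrist_force"],o["tool_pos"]])
print(np.mean(F,0).round(4)); cv2.imwrite("pics/scene5.png",im[:,:,::-1])
a=cv2.imread("pics/w6.png")[120:270,205:355]
b=im[190:260,225:295,::-1]
cv2.imwrite("pics/m6.png",cv2.hconcat([cv2.resize(a,(400,400),interpolation=cv2.INTER_CUBIC),cv2.resize(b,(400,400),interpolation=cv2.INTER_CUBIC)]))
E
```

```text
time: 13.9
tool_pos: [0.4989, -0.0083, 0.2023]
ee_rot: [-3.142, -0.35, 0.04]
wrist_force: [-0.5, 0.4, 3.8]
width: 0.0239
finger_force: 30.0
13.9 [ 0.4989 -0.0083  0.2023] [-3.142 -0.35   0.04 ] [-0.51  0.42  3.76] 0.023894170232808726
0 [282.1 209.7]
17 [282.2 215. ]
51 [282.5 227.7]
[-0.2383  0.3773  3.116   0.4989 -0.0083  0.2022]
```

View pics/m6.png

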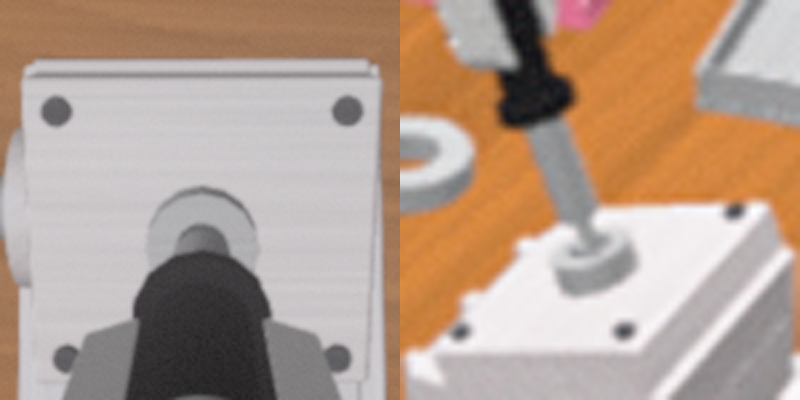

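The nose tip sits at the middle of the boss top, (594,246) in the scene crop. The push is about 5 N, roughly halfway in, and steady, so I hand in.

```bash
python3 -c "
from bench import robot
print(robot.close_job())"
```

```text
the job is handed in; nothing more can be done
None
```

I set the cap down in the steel tray and handed the job in with the probe held on the ringed spot, square to the face within about a degree, at roughly 5 N and about halfway in; the hand-in returned no verdict.

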